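Nip a bonded coupon in locking pliers, free it and rack it to cure

TASK

Squeeze the handles of the bench-mounted locking pliers together until they snap over centre and stay locked by themselves on the coupon, and leave it pressed with your hand off the pliers for at least three seconds. Then flick the green release lever to spring the pliers open, lift the freed coupon out and slide it edgewise, upright, fully down into the free slot of the white curing rack. Leave the cured coupon, the dropper bottle and the stopwatch where they are.

Things in the scene. Friction and masses are not known exactly. Their poses are not given: they have to be found in the camera images.
- stand: locking pliers on a grey steel base plate (235 x 90 x 12 mm, fixed). Origin on the worktop under the coupon; +x from handles to jaws, +y from fixed to moving side, z up. The coupon stands in an aluminium receiver (walls to z = 37 mm, pocket 10 mm wide, 44 long, floor z = 14); jaws on both sides of it at z = 42 to 62. Handles run to -x, z = 38 to 60; the fixed ends at x = -166, the moving at -177 mm
- squeeze (a point): where to squeeze the handles: x = -145, y = +2, z = 49 mm in the stand's frame (same axes). Here the fixed handle's outer face is at y = -18 mm in that frame, the moving one's at about +40 when open, +17 when locked. Fingers straddling both from above, tips 30 mm over the worktop, closing along y, snap them shut against a stop with 5 to 20 N; only the moving handle moves
- plier_jaw (a joint): turn of the moving jaw (rad): 0 sprung fully open (pad 2.5 mm clear of the coupon), about 0.1 when locked
- plier_link (a joint): knee angle of the toggle linkage (rad): 0 fully open, 0.476 at dead centre, about 0.61 against its stop when locked. Below dead centre the pliers spring open by themselves, above it they stay locked
- plier_pad: black rubber pad, 16 x 8 x 18 mm, sprung in the moving jaw; it presses the coupon against the fixed jaw when the pliers are locked. Origin at the middle of its pressing face
- lever_tip (a point): on the green release lever's thumb paddle, the face toward the fixed handle's side (-y of the stand), 51 mm above the worktop. The paddle (24 mm long, 6 thick, z = 39 to 63 mm) sticks out beyond both handles, centred near x = -205 mm in the stand's frame, and rides on the moving handle. Push it to the stand's +y with shut fingers set down on its -y side
- plier_lever (a joint): turn of the release lever in the moving handle (rad): 0 at rest, 0.5 fully pushed to the stand's +y; a weak spring returns it. On locked pliers a push of 0.15 to 0.35 rad (tip moves 10 to 30 mm, a few N) forces the linkage back past dead centre; the pliers spring open and the handle swings about 25 mm more to +y
- coupon_center (a point): centre of the coupon, a copper-coloured and a grey strip bonded face to face: 40 mm wide (its x), 8 thick (its y), 100 high (its z), 60 to 130 g. It starts upright and loose in the receiver between the open jaws, centre 64 mm above the worktop; its top 50 mm stands clear of the jaws and can be gripped across its thickness from above
- free_slot (a point): middle of the mouth of the rack's free slot (the slot nearer the robot), 48 mm above the worktop. x along the slot, y across, z up. Slot 11 mm wide with flared lips, 49 long, 40 deep: a coupon fully down has its centre 10 mm above this point. The white rack (136 x 46 mm) is fixed; its second slot, 61 mm farther along +x, is taken
- cured_coupon_center (a point): centre of the cured coupon (brass-coloured and grey, same size), standing in the rack's other slot; leave it alone
- dropper: brown dropper bottle with a black bulb, 39 mm wide, 109 mm high, behind the work; origin at its underside; leave it alone
- stopwatch: dark grey stopwatch lying flat, 73 x 58 x 14 mm; origin at its underside; leave it alone
There are look-alikes about, which are no part of the job. Leave any blue look-alike of the part that bears coupon_center alone.

How it is judged:
On the way, in this order (a step that is already met when the one before it is completed fails the run):
1. the pliers are locked over centre on the coupon and press it, with the hand off them, for 2 s (value of joint plier_link above 0.51 rad and contact force between plier_pad and anything else above 8 N and horizontal distance between coupon_center and stand below 0.015 m and contact force between the fingers and stand below 0.5 N), for 2 s.
2. the release lever is pushed while the pliers are still locked (value of joint plier_link above 0.51 rad and value of joint plier_lever above 0.06 rad).
3. the pliers have sprung open (value of joint plier_jaw below 0.03 rad), for 0.1 s.
At the end, for the whole second after the job is handed in: The coupon stands upright (within 0.15 rad) and fully down in the rack's free slot (its centre 5 to 14 mm above the slot's mouth, within 8 mm along and 6 mm across the slot), and the pliers are left open (jaw below 0.03 rad) (z of coupon_center in the frame of free_slot between 0.005 and 0.014 m and x of coupon_center in the frame of free_slot between -0.008 and 0.008 m and y of coupon_center in the frame of free_slot between -0.006 and 0.006 m and angle between coupon_center's own z axis and vertical below 0.15 rad and value of joint plier_jaw below 0.03 rad); the robot touches nothing.
It fails at once if the cured coupon is displaced by more than 30 mm (distance of cured_coupon_center from where it was at the start of the episode above 0.03 m).
It fails at once if the dropper bottle is displaced by more than 30 mm (distance of dropper from where it was at the start of the episode above 0.03 m).
It fails at once if the stopwatch is displaced by more than 30 mm (distance of stopwatch from where it was at the start of the episode above 0.03 m).
It also fails if it takes over 72 s, if anything falls off the work surface, if the arm or the gripper's body presses on something with over 40 N, if the wrist force passes 120 N, or if a joint passes its speed limit or range.

ROBOT

A 6-joint arm with a two-finger parallel gripper is mounted at the origin on a cart in front of the work surface, level with it; the furniture and walls round the work are solid. World frame = base frame: x ahead of the robot, y to its left, z up, the work surface at z = 0. Lengths are in m, angles in rad, forces in N, time in s.
With the tool pointing down it reaches from about 0.425 to 0.95 m from the base axis. Payload 3.5 kg.
Tool frame: the origin (TCP) lies at the centre of the arm's flange, where the gripper is bolted on; the fingertips stand 173 mm ahead of it and the grasp point (between the pads) lies 155 mm ahead of it (robot.tcp_to_grasp is the distance from the TCP to the grasp point, in m); z points along the fingers, y is the direction in which the jaws open and shut (so a half turn about z gives the same grasp; the last joint's range is limited). The gripper opens to 85 mm and grips with 20 to 120 N. Pads are 22 mm wide; open, the fingers measure 114 mm over their backs; the gripper's body (76 mm by 85 mm) begins 54 mm behind the grasp point. The pads swing forward as they close: fully open they stand 13 mm farther back than shut.
Start: joints at [-1.388, 0.286, 1.577, -0, 1.279, -0.15], TCP at [0.221, -0.638, 0.405] pointing down, gripper open.
Joint ranges: [-2.77, 2.77], [-0.9, 2.22], [0.21, 2.48], [-1.53, 4.67], [0.24, 2.81], [-2.84, 2.84]. Speed limits (rad/s): [2.79, 2.79, 3.14, 3.14, 3.14, 3.14].

INTERFACE

Orientations are given as [roll, pitch, yaw] about the fixed x, y, z axes, in that order (R = Rz(yaw) Ry(pitch) Rx(roll)).
In Python, from rig import telemetry, eyes, ticket, robot gives the robot as it stands.
- The arm moves only by the tool apply_moves, never from a script. Its argument "plan" is a list of rows, each a list of 7 numbers: the shift along the tool's x, y, z normalised to -1 to 1, where 1 is 30 mm, then the turn, a rotation vector about the tool's x, y, z normalised to -1 to 1, where 1 is 0.08 rad, then the opening in per cent of the stroke, from 0 (shut) to 100 (fully open). A call has exactly 5 rows; each row shifts and turns the pose as measured when the row begins, along the tool's axes as they then stand; what a row does not reach is not made up. A row lasts 1/8 s, in which the tool goes at most 62.5 mm and 10.7 degrees, less where a joint would pass 70% of its speed; a pose out of reach is approached as far as the arm can. A call with a number of a shift or a turn outside -1 to 1 is refused whole. A call with a gripper value outside its range is refused whole. The fingers move at their own pace and stop on an object; "grip_force" is the grip in N (left out, the last holds). Time passes only in rows, so rows that do not move let the fingers close, or fill a call up. It gives the time, the measured TCP pose, the force and the opening at its end, in the units of the state.
- telemetry.get_obs(): the state, without advancing time (a new reading comes with each control period).
- eyes.camera(name): name is "scene" or "top" or "wrist"; returns a dict with "color" (420x560x3 uint8, blue, green, red), "range_z" (420x560 float32, m along the optical axis (not along the pixel's ray), 0 where there is no reading), "fx", "fy", "cx", "cy" (pixels), "k1" (the pictures are not rectified: a ray, as slopes to the right and down, at radius r is drawn at 1 + k1 r^2 times it, then the intrinsics apply), "T" (4x4, takes a point from camera to world coordinates). Camera axes: x right, y down, z forward; pixel columns grow to the right and rows downward; lengths in m; the calibration is good to about 2 mm. A picture is of the moment at which its call begins.
- ticket.job_done(): hands the job in, once; it reports no verdict.
Trained networks look in a picture, given as the dict that the camera call returned (one of the last four; its "shot" number tells which), for a name from the list of things; names that differ only in an ending like _2 or _b are one class to them, and where a whole thing is asked for, a point or a joint stands for the part that bears it (a point fixed in the world has none). Each returns a list of dicts, best first, with "confidence" (0 to 1); they miss things now and then, are a little off and sometimes report something else, mostly with a low value. They report only what shows in the picture. A call takes as long as a camera call. They do not tell look-alikes from the thing itself.
- eyes.search_frame(target, picture): "centre" ([x, y, z] in m, in world coordinates, good to about 4 mm: the middle of the surface that is visible of it).
- eyes.masks_of(target, picture): "mask" (420x560 bool, what is visible of it).
- eyes.place_of(target, picture): "centre" ([x, y, z] in m, in world coordinates, good to about 4 mm: a listed point, or the origin of a listed thing).
The state is a dict: "time": time; "joints": joint angles; "qd": joint speeds; "joint_efforts": joint torques, N m; "position": TCP position; "ee_rot": TCP orientation; "contact_force": force on the tool from outside, world axes, zero at the start; "torque": the same for the moment, N m; "finger_gap": finger opening in m.
Only numpy, scipy, OpenCV 4.12 (cv2) and the standard library are available. Lean on these libraries where they do the work, as an engineer would, in place of code of your own. Each camera call takes 0.05 s, during which the arm holds its last target.

## Working session

There is one attempt and no reset: what is moved stays moved. The work goes in short steps, Python scripts to look and compute and a tool call to move; the robot and the scene stay as the last step left them, time stands still between calls to the robot, and variables do not carry over. Pictures are saved under pics/ and viewed, and the job is handed in when it is done.

Besides the shell and the picture viewer there is one more tool, called after "Call:" in YAML: its name, and indented under it one key for each argument. apply_moves: Moves the arm, as the interface text tells. Its arguments: {"type":"object","properties":{"plan":{"type":"array","items":{"type":"array","items":{"type":"number"}}},"grip_force":{"type":"number"}},"required":["plan"]}

```bash
ls; mkdir -p pics; cat > h.py <<'E'
import numpy as np, cv2
from rig import telemetry, eyes, ticket, robot
from scipy.spatial.transform import Rotation as R
def save(p,name): cv2.imwrite('pics/'+name+'.png',p['color'])
def proj(p,X):
    T=np.linalg.inv(p['T']); c=T[:3,:3]@np.asarray(X)+T[:3,3]; s=c[:2]/c[2]; r2=s@s; s=s*(1+p['k1']*r2)
    return p['fx']*s[0]+p['cx'],p['fy']*s[1]+p['cy']
def cloud(p):
    h,w=p['range_z'].shape
    u,v=np.meshgrid(np.arange(w),np.arange(h))
    K=np.array([[p['fx'],0,p['cx']],[0,p['fy'],p['cy']],[0,0,1.]])
    x=(u-p['cx'])/p['fx']; y=(v-p['cy'])/p['fy']; a,b=x.copy(),y.copy()
    for _ in range(8):
        f=1+p['k1']*(a*a+b*b); a,b=x/f,y/f
    z=p['range_z']; P=np.stack([a*z,b*z,z],-1)
    W=P@p['T'][:3,:3].T+p['T'][:3,3]; W[z<=0]=np.nan
    return W
E
python3 - <<'E'
from h import *
o=telemetry.get_obs(); print(o)
for n in ['scene','top','wrist']:
    p=eyes.camera(n); save(p,n+'0'); print(n,p['T'][:3,3])
    for t in ['stand','squeeze','lever_tip','coupon_center','free_slot','cured_coupon_center','dropper','stopwatch','plier_pad']:
        try:
            print(t,[(np.round(d['centre'],3).tolist(),round(d['confidence'],2)) for d in eyes.place_of(t,p)])
        except Exception as e: print(t,e)
E
```

```text
pics
{'time': 0.0, 'joints': array([-1.38799037e+00,  2.87191453e-01,  1.57819589e+00, -4.40827693e-06,
        1.27861206e+00, -1.49984604e-01]), 'qd': array([ 0.0006364 , -0.00031368, -0.00239347,  0.00032236, -0.00188346,
        0.00153263]), 'joint_efforts': array([-9.48247543e-04, -4.05980694e+01, -2.92626643e+01, -2.24670312e-04,
        5.85403031e-03,  3.34357225e-06]), 'position': array([ 0.22050066, -0.63769848,  0.40331927]), 'ee_rot': array([-3.13921230e+00, -3.55451401e-04,  3.32791416e-01]), 'contact_force': array([ 0.33666453,  0.67651008, -0.32497891]), 'torque': array([0.06130342, 0.04713911, 0.04136445]), 'finger_gap': 0.08539876470643104}
scene [0.16271718 0.76059281 0.70090801]
stand [([0.565, 0.381, -0.001], 0.67), ([0.361, 0.37, 0.049], 0.23)]
squeeze [([0.423, 0.359, 0.051], 0.71)]
lever_tip [([0.356, 0.37, 0.049], 0.74)]
coupon_center [([0.571, 0.384, 0.064], 0.95), ([0.713, 0.232, 0.049], 0.9), ([0.567, 0.387, 0.046], 0.74), ([0.464, 0.237, 0.054], 0.71)]
free_slot [([0.557, 0.241, 0.047], 0.61), ([0.742, 0.333, 0.0], 0.28)]
cured_coupon_center [([0.616, 0.244, 0.063], 0.57)]
dropper [([0.744, 0.332, -0.0], 0.61)]
stopwatch [([0.394, 0.48, -0.001], 0.98)]
plier_pad [([0.565, 0.386, 0.049], 0.39)]
top [0.39741253 0.34262341 0.91896463]
stand [([0.569, 0.376, 0.003], 0.85)]
squeeze [([0.425, 0.353, 0.05], 0.98), ([0.57, 0.384, 0.067], 0.35)]
lever_tip [([0.358, 0.371, 0.05], 0.49)]
coupon_center [([0.46, 0.237, 0.048], 0.72), ([0.718, 0.234, 0.052], 0.66), ([0.569, 0.38, 0.066], 0.48)]
free_slot [([0.559, 0.242, 0.048], 0.57)]
cured_coupon_center [([0.626, 0.244, 0.056], 0.54)]
dropper [([0.748, 0.331, 0.0], 0.72)]
stopwatch [([0.396, 0.481, -0.003], 0.87), ([0.568, 0.375, 0.002], 0.71)]
plier_pad [([0.569, 0.387, 0.051], 0.6)]
wrist [ 0.28367596 -0.61684172  0.37389263]
stand []
squeeze []
lever_tip []
coupon_center []
free_slot []
cured_coupon_center []
dropper []
stopwatch []
plier_pad []
```

View pics/scene0.png

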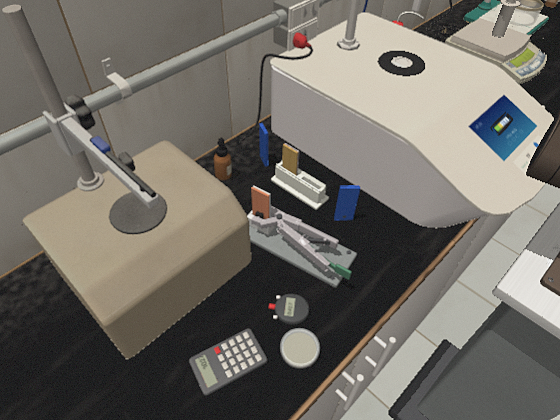

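View pics/top0.png

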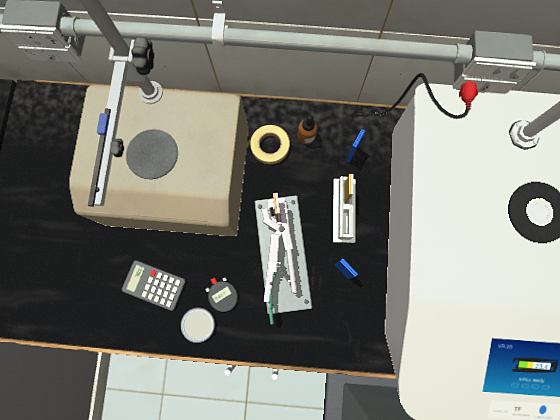

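```bash
python3 - <<'E'
from h import *
tot={}
for n in ['scene','top']:
    p=eyes.camera(n); W=cloud(p).reshape(-1,3); W=W[~np.isnan(W[:,0])]
    np.save(n+'.npy',W)
    for q in W[::1]:
        k=(int(np.floor(q[0]/.05)),int(np.floor(q[1]/.05)))
        if -4<=k[0]<18 and -16<=k[1]<16: tot[k]=max(tot.get(k,-9),q[2])
print('cols y:',[round(j*.05,2) for j in range(13,-16,-1)])
for i in range(17,-3,-1):
    print('%5.2f'%(i*.05),' '.join('%4d'%(tot[(i,j)]*1000) if (i,j) in tot else '   .' for j in range(13,-16,-1)))
# stand fit: plate & details in top
p=eyes.camera('top')
m=eyes.masks_of('stand',p); print([ (d['confidence'],d['mask'].sum()) for d in m])
C=cloud(p)
sel=(C[...,2]>0.006)&(C[...,2]<0.016)&(C[...,0]>.3)&(C[...,0]<.68)&(C[...,1]>.28)&(C[...,1]<.46)
pts=C[sel][:,:2].astype(np.float32); print(len(pts)); r=cv2.minAreaRect(pts); print(r)
sel=(C[...,2]>0.02)&(C[...,0]>.3)&(C[...,0]<.8)&(C[...,1]>.18)&(C[...,1]<.46)
# rack
sel=(C[...,2]>0.035)&(C[...,2]<0.055)&(C[...,0]>.48)&(C[...,0]<.7)&(C[...,1]>.2)&(C[...,1]<.29)
pts=C[sel][:,:2].astype(np.float32); print(len(pts), cv2.minAreaRect(pts))
cv2.imwrite('pics/topcrop.png',cv2.resize(p['color'][120:340,240:370],None,fx=3.5,fy=3.5,interpolation=cv2.INTER_CUBIC)[:600*2])
big=cv2.resize(p['color'][110:330,240:370],(473,800),interpolation=cv2.INTER_CUBIC)
cv2.imwrite('pics/topcrop.png',cv2.rotate(big,cv2.ROTATE_90_CLOCKWISE))
E
```

```text
cols y: [0.65, 0.6, 0.55, 0.5, 0.45, 0.4, 0.35, 0.3, 0.25, 0.2, 0.15, 0.1, 0.05, 0.0, -0.05, -0.1, -0.15, -0.2, -0.25, -0.3, -0.35, -0.4, -0.45, -0.5, -0.55, -0.6, -0.65, -0.7, -0.75]
 0.85    .    .    .    .    .    .    .    .    .    .    .    .    .    .    .    .    .    .    .    .    .    .    .    .    .    .    .    .    .
 0.80  359  452  451  436  421  407  392  377  362  354  362  368  375  383  382  300  239  229  217  201  187  173  159  144  129  116   94   85   70
 0.75  291  333  337  291  295  291  292  292  291  291  292  295  302  303  301  291  203  203  233    .    .    .    .    .    .    5   33   93    3
 0.70  190  479  343  189  190   23   59  111    5  104  203  220  242  205  324  211  203  204  203  194  193    .    .    .    .    3   25   22   19
 0.65  189  331  195  191  189   23   23    6   49  103  203  206  206  204  324  220  202  203  202    .  191    .    .   61   80   79   79   80    .
 0.60  189  351  195  190  191    5   15   13  106  112  204  205  205  205  208  209  204  203  202    .    .    .    .   70   81   82   82   82    .
 0.55  189
[... 1671 characters left out ...]
 -887 -885 -888 -888 -886 -887 -887    3    4    .    .    .    .    .    .    .    .    .    .    .    .    .    .    .    .    .
-0.05 -885 -885 -887 -884 -887 -885 -887 -886 -885 -887 -793  -90    .    .    .    .    .    .    .    .    .    .    .    .    .    .    .    .    .
-0.10 -886 -888 -888 -888 -889 -888 -887 -890 -891 -892 -893 -185    .    .    .    .    .    .    .    .    .    .    .    .    .    .    .    .    .
[(0.87, np.int64(4846)), (0.31, np.int64(401))]
3304
((0.4948744773864746, 0.3709754943847656), (0.1649620532989502, 0.36427995562553406), 85.87882995605469)
582 ((0.6102147698402405, 0.24444806575775146), (0.17290236055850983, 0.0270350594073534), 2.983027458190918)
```

View pics/topcrop.png

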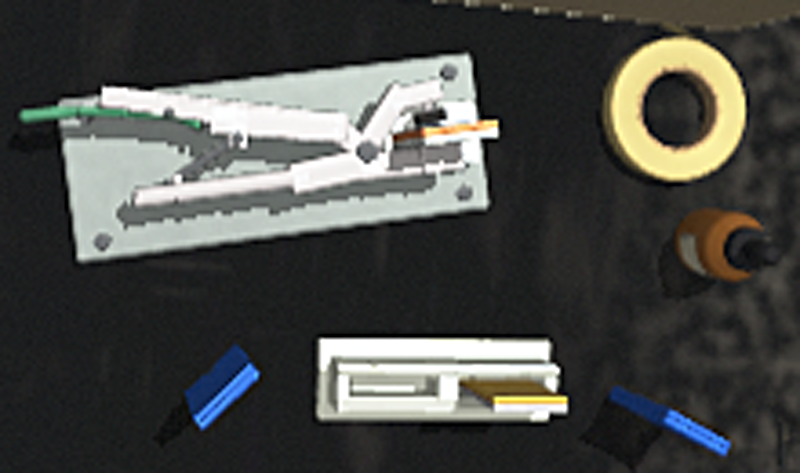

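```bash
python3 - <<'E'
from h import *
for n in ['scene','top']:
    W=np.load(n+'.npy'); s=(W[:,2]>.25)&(W[:,0]>0.3)&(W[:,0]<.75)&(W[:,1]<.45)
    q=W[s]; print(n,len(q)); print(np.round(q[::max(1,len(q)//25)],3).tolist())
p=eyes.camera('top');C=cloud(p)
hsv=cv2.cvtColor(p['color'],cv2.COLOR_BGR2HSV)
for t in ['stand','free_slot','cured_coupon_center']:
    for d in eyes.masks_of(t,p)[:1]:
        m=d['mask']; ys,xs=np.where(m); print(t,d['confidence'],xs.min(),xs.max(),ys.min(),ys.max())
m=eyes.masks_of('stand',p)[0]['mask']
# undistort pixel -> plane z=.012
def ray(z0):
    h,w=m.shape;u,v=np.meshgrid(np.arange(w),np.arange(h));x=(u-p['cx'])/p['fx'];y=(v-p['cy'])/p['fy'];a,b=x,y
    for _ in range(8):
        f=1+p['k1']*(a*a+b*b);a,b=x/f,y/f
    D=np.stack([a,b,np.ones_like(a)],-1)@p['T'][:3,:3].T; o=p['T'][:3,3]
    return o+D*((z0-o[2])/D[...,2])[...,None]
G=ray(.012)
b=p['color'].astype(int); grey=(b.min(-1)>70)&(abs(C[...,2]-.012)<.008)&(G[...,0]>.3)&(G[...,0]<.68)&(G[...,1]>.29)&(G[...,1]<.46)
grey=cv2.morphologyEx(grey.astype(np.uint8),cv2.MORPH_OPEN,np.ones((3,3)))
print(grey.sum(),cv2.minAreaRect(G[grey>0][:,:2].astype(np.float32)))
print(proj(p,[.567,.379,.012]),proj(p,[.424,.356,.05]))
E
```

```text
scene 344
[[0.711, -0.029, 0.305], [0.569, -0.054, 0.341], [0.696, -0.037, 0.305], [0.7, -0.029, 0.305], [0.714, -0.031, 0.297], [0.569, -0.052, 0.336], [0.695, -0.034, 0.3], [0.7, -0.027, 0.299], [0.706, -0.025, 0.295], [0.568, -0.054, 0.33], [0.697, -0.042, 0.291], [0.7, -0.028, 0.292], [0.708, -0.026, 0.288], [0.567, -0.055, 0.324], [0.575, -0.055, 0.319], [0.697, -0.029, 0.286], [0.701, -0.029, 0.282], [0.695, -0.032, 0.281], [0.711, -0.03, 0.272], [0.698, -0.027, 0.275], [0.698, -0.039, 0.269], [0.707, -0.027, 0.266], [0.7, -0.028, 0.266], [0.695, -0.037, 0.262], [0.698, -0.023, 0.261], [0.698, -0.035, 0.255], [0.703, -0.028, 0.251]]
top 410
[[0.711, -0.031, 0.321], [0.706, -0.029, 0.317], [0.703, -0.028, 0.317], [0.706, -0.03, 0.302], [0.7, -0.028, 0.313], [0.696, -0.028, 0.317], [0.697, -0.032, 0.312], [0.695, -0.03, 0.314], [0.698, -0.033, 0.303], [0.698, -0.03, 0.298], [0.701, -0.028, 0.288], [0.707, -0.029, 0.27], [0.694, -0.035, 0.302], [0.698, -0.03, 0.287], [0.704, -0.027, 0.268], [0.693, -0.036, 0.295], [0.697, -0.03, 0.282], [0.702, -0.028, 0.265], [0.693, -0.039, 0.289], [0.694, -0.033, 0.282], [0.698, -0.03, 0.268], [0.702, -0.03, 0.253], [0.693, -0.042, 0.277], [0.693, -0.04, 0.273], [0.697, -0.031, 0.251], [0.694, -0.036, 0.256]]
stand 0.55 254 311 195 324
free_slot 0.76 332 355 176 242
cured_coupon_center 0.64 343 352 174 202
3249 ((0.47738999128341675, 0.3988106846809387), (0.2342185229063034, 0.16158270835876465), 12.051472663879395)
(np.float64(278.0685991440444), np.float64(212.98154680617387)) (np.float64(282.97794435906906), np.float64(282.67435808353446))
```

Call:
apply_moves:
  plan:
    - [0.9,-0.9,-1,0,0,0,100]
    - [0.9,-0.9,-1,0,0,0,100]
    - [0.9,-0.9,-1,0,0,0,100]
    - [0.9,-0.9,-1,0,0,0,100]
    - [0.9,-0.9,-1,0,0,0,100]

```text
time: 2.58
position: [0.3048, -0.4639, 0.5547]
ee_rot: [-3.134, -0.001, 0.328]
contact_force: [-0.2, 0.5, 0.4]
finger_gap: 0.0854
```

Call:
apply_moves:
  plan:
    - [0.9,-0.9,-0.6,0,0,0,100]
    - [0.9,-0.9,-0.6,0,0,0,100]
    - [0.9,-0.9,-0.4,0,0,0,100]
    - [0.7,-1,-0.2,0,0,0,100]
    - [0.6,-1,0,0,0,0,100]

```text
time: 3.2
position: [0.3743, -0.2849, 0.6166]
ee_rot: [3.14, -0.004, 0.328]
contact_force: [-0.1, 1.2, -0.3]
finger_gap: 0.0848
```

Call:
apply_moves:
  plan:
    - [0.4,-1,0,0,0,-0.1,100]
    - [0.4,-1,0,0,0,0,100]
    - [0.35,-1,0,0,0,0,100]
    - [0.35,-1,0,0,0,0,100]
    - [0.35,-1,0,0,0,0,100]

```text
time: 3.82
position: [0.3764, -0.1187, 0.6177]
ee_rot: [3.137, -0.007, 0.337]
contact_force: [0.6, 0.2, -0.2]
finger_gap: 0.0852
```

Call:
apply_moves:
  plan:
    - [0.4,-1,0,0,0,0.4,100]
    - [0.4,-1,0,0,0,0.4,100]
    - [0.4,-1,0,0,0,0.4,100]
    - [0.4,-1,0,0,0,0.4,100]
    - [0.4,-1,0,0,0,0.4,100]

```text
time: 4.45
position: [0.3921, 0.0474, 0.6189]
ee_rot: [3.136, -0.012, 0.171]
contact_force: [0.7, 0.1, -0.5]
finger_gap: 0.0856
```

Call:
apply_moves:
  plan:
    - [0.4,-1,0,0,0,0,100]
    - [0.4,-1,0,0,0,0,100]
    - [0.4,-1,0,0,0,0,100]
    - [0.4,-1,0,0,0,0,100]
    - [0.4,-1,0,0,0,0,100]

```text
time: 5.08
position: [0.4247, 0.2112, 0.6202]
ee_rot: [3.135, -0.016, 0.171]
contact_force: [0.3, -0.5, 0.3]
finger_gap: 0.0857
```

Call:
apply_moves:
  plan:
    - [0.1,-0.7,1,0.02,-0.04,0,100]
    - [0.1,-0.7,1,0.02,-0.04,0,100]
    - [0.1,-0.7,1,0.02,-0.04,0,100]
    - [0.1,-0.7,1,0.02,-0.04,0,100]
    - [0.1,-0.7,1,0.02,-0.04,0,100]

```text
time: 5.7
position: [0.4228, 0.3216, 0.4703]
ee_rot: [-3.138, -0.009, 0.173]
contact_force: [0.1, 0.3, 1.3]
finger_gap: 0.0851
```

```bash
python3 - <<'E'
from h import *
p=eyes.camera('wrist'); save(p,'w1'); np.save('w1.npy',p,allow_pickle=True)
for t in ['stand','squeeze','lever_tip','coupon_center','free_slot']:
    print(t,[(np.round(d['centre'],4).tolist(),round(d['confidence'],2)) for d in eyes.place_of(t,p)])
E
```

```text
stand [([0.564, 0.3827, 0.0003], 0.85)]
squeeze [([0.4265, 0.3573, 0.0481], 0.76)]
lever_tip [([0.3602, 0.3722, 0.0508], 0.8)]
coupon_center [([0.5677, 0.3818, 0.0613], 0.73), ([0.4582, 0.238, 0.0505], 0.64)]
free_slot [([0.5547, 0.2401, 0.0471], 0.63)]
```

View pics/w1.png

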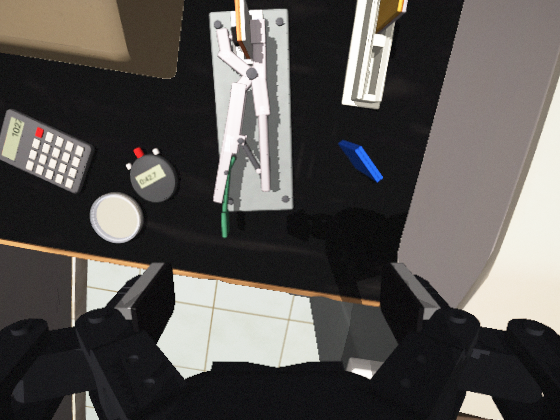

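```bash
cat >> h.py <<'E'
def ground(p,z0):
    h,w=p['range_z'].shape;u,v=np.meshgrid(np.arange(w),np.arange(h));x=(u-p['cx'])/p['fx'];y=(v-p['cy'])/p['fy'];a,b=x,y
    for _ in range(8):
        f=1+p['k1']*(a*a+b*b);a,b=x/f,y/f
    D=np.stack([a,b,np.ones_like(a)],-1)@p['T'][:3,:3].T; o=p['T'][:3,3]
    return o+D*((z0-o[2])/D[...,2])[...,None]
E
python3 - <<'E'
from h import *
p=np.load('w1.npy',allow_pickle=True).item()
C=cloud(p); b=p['color'].astype(int); G=ground(p,.012)
print(p['T'][:3,3])
m=(b.min(-1)>70)&(C[...,2]>.0)&(C[...,2]<.022); m[:, :200]=0; m[:,300:]=0; m[220:]=0
m=cv2.morphologyEx(m.astype(np.uint8),cv2.MORPH_OPEN,np.ones((3,3)))
n,l,st,_=cv2.connectedComponentsWithStats(m); k=1+np.argmax(st[1:,4]); print(st[k])
q=G[l==k][:,:2]; r=cv2.minAreaRect(q.astype(np.float32)); print(r,np.round(cv2.boxPoints(r),4).tolist(), 'medz',np.median(C[l==k][:,2]))
# side edges: columns per row
L=[];Rr=[]
for row in range(20,205,4):
    c=np.where(l[row]==k)[0]
    if len(c)>20: L.append(G[row,c.min()][:2]);Rr.append(G[row,c.max()][:2])
for E in (L,Rr):
    E=np.array(E); f=np.polyfit(E[:,0],E[:,1],1); res=E[:,1]-np.polyval(f,E[:,0]); g=abs(res)<.003; f=np.polyfit(E[g,0],E[g,1],1); print('edge yaw',np.arctan(f[0]),f,g.sum(),len(g))
# rack top
m=(C[...,2]>.04)&(C[...,2]<.056)&(b.min(-1)>100); m[:,:335]=0;m[:,412:]=0;m[115:]=0
q=C[m]; r=cv2.minAreaRect(q[:,:2].astype(np.float32)); print('rack',r,m.sum(),np.median(q[:,2]))
cv2.imwrite('pics/w1c.png',cv2.resize(p['color'][0:250,190:420],None,fx=2.4,fy=2.4,interpolation=cv2.INTER_CUBIC))
E
```

```text
[0.48883857 0.33260067 0.4400668 ]
[ 228    9   65  203 6143]
((0.4876846373081207, 0.3574071526527405), (0.23421448469161987, 0.08141579478979111), 10.53367805480957) [[0.3650999963283539, 0.37599998712539673], [0.3799999952316284, 0.29600000381469727], [0.6103000044822693, 0.33880001306533813], [0.5953999757766724, 0.4187999963760376]] medz 0.011899773935584113
edge yaw 0.1671330056335926 [0.16870679 0.26402089] 6 43
edge yaw 0.21098209576950164 [0.21416937 0.21392258] 43 43
rack ((0.5757062435150146, 0.24221079051494598), (0.10081511735916138, 0.026931051164865494), 3.271737813949585) 1615 0.04576797995120996
```

View pics/w1c.png

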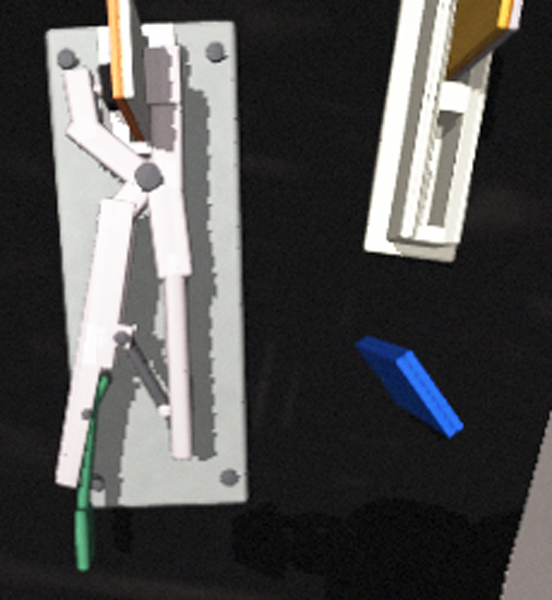

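```bash
python3 - <<'E'
from h import *
p=np.load('w1.npy',allow_pickle=True).item()
C=cloud(p); G=ground(p,.012)
def g(u,v): 
    x,y=190+u/2.4,v/2.4; i,j=int(y),int(x); a,b=y-i,x-j
    return (G[i,j]*(1-a)*(1-b)+G[i+1,j]*a*(1-b)+G[i,j+1]*(1-a)*b+G[i+1,j+1]*a*b)[:2]
B={k:g(*k) for k in [(66,58),(216,51),(230,478),(98,483),(47,32),(234,22),(246,500)]}
for k,v in B.items(): print(k,np.round(v,4))
d=B[(216,51)]-B[(230,478)]; print('bolts',np.arctan2(d[1],d[0]),np.linalg.norm(d))
d=B[(66,58)]-B[(98,483)]; print('bolts L',np.arctan2(d[1],d[0]),np.linalg.norm(d))
d=B[(66,58)]-B[(216,51)]; print('boltsfar',np.arctan2(-d[0],d[1]),np.linalg.norm(d))
ctr=sum(B[k] for k in [(66,58),(216,51),(230,478),(98,483)])/4; print('plate centre',ctr)
y=.209; Rm=np.array([[np.cos(y),np.sin(y)],[-np.sin(y),np.cos(y)]])
o=np.array([.567,.381])
top=(C[...,2]>.052)&(C[...,2]<.075); q=C[top]; L=(q[:,:2]-o)@Rm.T
s=(L[:,0]>-.24)&(L[:,0]<.06)&(abs(L[:,1])<.08); L=L[s]; z=q[s,2]
for x0 in np.arange(-.235,.06,.01):
    t=L[(L[:,0]>=x0)&(L[:,0]<x0+.01)][:,1]; t=np.sort(t)
    if len(t):
        br=np.where(np.diff(t)>.004)[0]; segs=np.split(t,br+1); print(round(x0+.005,3),[(round(s[0]*1000,1),round(s[-1]*1000,1)) for s in segs if len(s)>2])
top=(C[...,2]>.1)&(C[...,2]<.13); q=C[top]; L=(q[:,:2]-o)@Rm.T;s=(abs(L[:,0])<.06)&(abs(L[:,1])<.05);print('coupon top',s.sum(),np.round(L[s].min(0),4),np.round(L[s].max(0),4))
E
```

```text
(66, 58) [0.5801 0.4188]
(216, 51) [0.595  0.3495]
(230, 478) [0.3931 0.3063]
(98, 483) [0.3784 0.3744]
(47, 32) [0.59   0.4293]
(234, 22) [0.6089 0.3434]
(246, 500) [0.3828 0.2959]
bolts 0.21075729738105595 0.20641865043867128
bolts L 0.21664153875891595 0.2065331794635726
boltsfar 0.2111857931260032 0.07086966287770598
plate centre [0.48665537 0.36227217]
-0.22 [(np.float64(32.9), np.float64(35.8))]
-0.21 [(np.float64(32.0), np.float64(38.4))]
-0.2 [(np.float64(32.0), np.float64(37.5))]
-0.19 [(np.float64(31.4), np.float64(36.8))]
-0.18 [(np.float64(30.6), np.float64(39.1))]
-0.17 [(np.float64(28.8), np.float64(44.5))]
-0.16 [(np.float64(-19.2), np.float64(-10.0)), (np.float64(27.3), np.float64(43.8))]
-0.15 [(np.float64(-19.4), np.float64(-8.2)), (np.float64(26.3), np.float64(40.7))]
-0.14 [(np.float64(-19.0), np.float64(-1.0)), (np.float64(23.3), np.float64(39.0))]
-0.13 [(np.float64(-19.3), np.float64(3.9)), (np.float64(18.4), np.float64(35.8))]
-0.12 [(np.float64(-19.3), np.float64(-9.5)), (np.float64(-1.6), np.float64(8.9)), (np.float64(14.8), np.float64(34.1))]
-0.11 [(np.flo
[... 509 characters left out ...]
 np.float64(17.5))]
-0.04 [(np.float64(-20.0), np.float64(11.4))]
-0.03 [(np.float64(-20.4), np.float64(25.2))]
-0.02 [(np.float64(-20.7), np.float64(30.2))]
-0.01 [(np.float64(-20.9), np.float64(-4.7)), (np.float64(8.1), np.float64(29.4))]
0.0 [(np.float64(-20.6), np.float64(-4.6)), (np.float64(9.0), np.float64(29.9)), (np.float64(78.9), np.float64(80.0))]
0.01 [(np.float64(-20.1), np.float64(-4.6)), (np.float64(9.6), np.float64(13.6)), (np.float64(19.1), np.float64(24.4)), (np.float64(76.6), np.float64(79.3))]
0.02 [(np.float64(-4.7), np.float64(-4.5)), (np.float64(74.7), np.float64(77.6))]
0.03 [(np.float64(72.9), np.float64(75.4))]
0.04 []
coupon top 457 [-0.0188 -0.0049] [0.0161 0.0037]
```

Call:
apply_moves:
  plan:
    - [0.08,-0.3,1,-0.02,-0.04,-0.2,100]
    - [0.08,-0.3,1,-0.02,-0.04,-0.2,100]
    - [0.08,-0.2,1,0,-0.04,-0.1,100]
    - [0,-0.2,1,0,0,0,100]
    - [0,-0.0,0.5,0,0,0,100]

```text
time: 6.62
position: [0.4306, 0.3507, 0.3488]
ee_rot: [-3.136, -0.026, 0.209]
contact_force: [-0.0, -0.1, -0.6]
finger_gap: 0.0854
```

```bash
cat >> h.py <<'E'
O=np.array([.567,.380]); YAW=.211
def todo(target,yaw):
    o=telemetry.get_obs(); Rt=R.from_euler('xyz',o['ee_rot']); d=Rt.inv().apply(np.asarray(target)-o['position'])
    rv=(Rt.inv()*R.from_euler('xyz',[np.pi,0,yaw])).as_rotvec()
    print('t',round(o['time'],2),'pos',np.round(o['position'],4),'rpy',np.round(o['ee_rot'],3),'F',np.round(o['contact_force'],1),'gap',round(o['finger_gap'],4)); print('units shift',np.round(d/.03,2),'turn',np.round(rv/.08,2))
def loc(x,y,z):
    c,s=np.cos(YAW),np.sin(YAW); return [O[0]+c*x-s*y,O[1]+s*x+c*y,z]
E
python3 -c "
from h import *
todo(loc(-.145,.003,.203),YAW)"
```

```text
t 6.62 pos [0.4306 0.3507 0.3488] rpy [-3.136 -0.026  0.209] F [-0.  -0.1 -0.6] gap 0.0854
units shift [-0.31 -0.07  4.86] turn [-0.07 -0.33 -0.03]
```

Call:
apply_moves:
  plan:
    - [-0.15,-0.04,1,0,-0.15,0,100]
    - [-0.15,-0.03,1,-0.05,-0.15,0,100]
    - [0,0,1,0,-0.1,0,100]
    - [0,0,0.3,0,-0.1,0,100]
    - [0,0,0,0,0,0,100]

```text
time: 7.25
position: [0.4273, 0.3509, 0.2556]
ee_rot: [-3.136, 0.0, 0.205]
contact_force: [-0.4, 0.2, 0.3]
finger_gap: 0.0853
```

```bash
python3 -c "
from h import *
todo(loc(-.145,.003,.203),YAW)
p=eyes.camera('wrist');save(p,'w2')"
```

```text
t 7.25 pos [0.4273 0.3509 0.2556] rpy [-3.136  0.     0.205] F [-0.4  0.2  0.3] gap 0.0853
units shift [-0.08 -0.06  1.75] turn [-0.06  0.   -0.07]
```

View pics/w2.png

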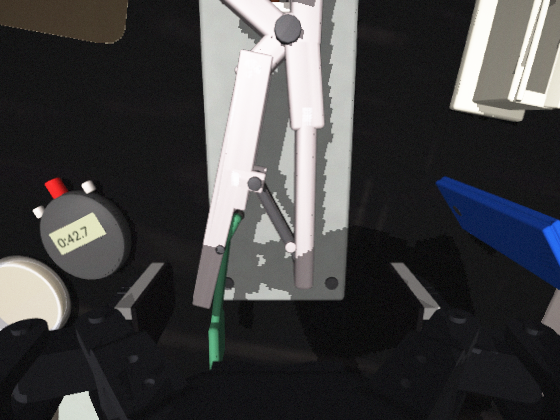

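Call:
apply_moves:
  plan:
    - [-0.08,-0.06,0.7,-0.06,0,-0.07,100]
    - [0,0,0.6,0,0,0,100]
    - [0,0,0.4,0,0,0,100]
    - [0,0,0.1,0,0,0,100]
    - [0,0,0,0,0,0,100]

```text
time: 7.92
position: [0.4278, 0.3538, 0.2062]
ee_rot: [-3.138, -0.012, 0.211]
contact_force: [-0.4, -0.4, -0.0]
finger_gap: 0.0857
```

```bash
python3 -c "
from h import *
todo(loc(-.145,.000,.203),YAW)
p=eyes.camera('wrist');save(p,'w3')"
```

```text
t 7.92 pos [0.4278 0.3538 0.2062] rpy [-3.138 -0.012  0.211] F [-0.4 -0.4 -0. ] gap 0.0857
units shift [-0.12  0.12  0.11] turn [-0.05 -0.15 -0.  ]
```

View pics/w3.png

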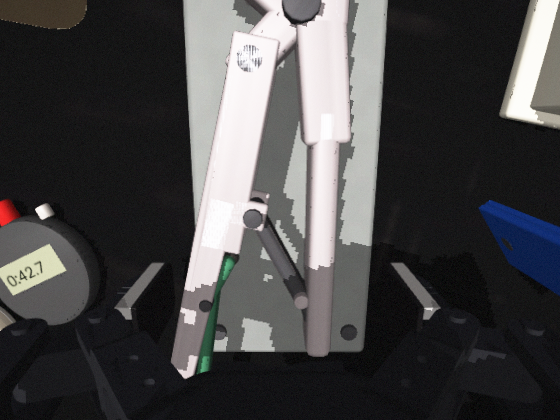

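Call:
apply_moves:
  plan:
    - [-0.1,0.08,0.1,-0.05,-0.1,0,70]
    - [0,0.04,0,0,0,0,50]
    - [0,0,0,0,0,0,36]
    - [0,0,0,0,0,0,36]
    - [0,0,0,0,0,0,36]
  grip_force: 20

```text
time: 8.6
position: [0.4267, 0.3502, 0.2061]
ee_rot: [-3.141, -0.009, 0.213]
contact_force: [0.4, 1.0, 1.2]
finger_gap: 0.034
```

```bash
python3 -c "
from h import *
todo(loc(-.145,.000,.203),YAW)
p=eyes.camera('wrist');save(p,'w4')"
```

```text
t 8.6 pos [0.4267 0.3502 0.2061] rpy [-3.141 -0.009  0.213] F [0.4 1.  1.2] gap 0.034
units shift [-0.05  0.01  0.1 ] turn [-0.01 -0.12  0.02]
```

View pics/w4.png

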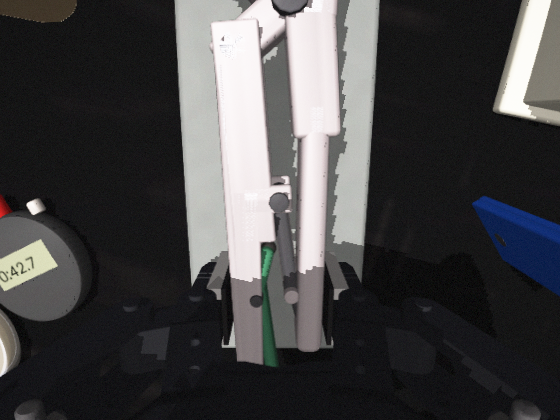

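Call:
apply_moves:
  plan:
    - [0,0,0,0,0,0,34]
    - [0,0,0,0,0,0,34]
    - [0,0,0,0,0,0,60]
    - [0,0,0,0,0,0,90]
    - [0,0,0,0,0,0,90]

```text
time: 9.28
position: [0.4262, 0.3495, 0.2049]
ee_rot: [3.14, -0.006, 0.212]
contact_force: [-0.4, 0.2, -0.3]
finger_gap: 0.0769
```

```bash
python3 -c "
from h import *
todo(loc(-.145,.000,.203),YAW)
p=eyes.camera('wrist');save(p,'w5')"
```

```text
t 9.28 pos [0.4262 0.3495 0.2049] rpy [ 3.14  -0.006  0.212] F [-0.4  0.2 -0.3] gap 0.0769
units shift [-0.03 -0.01  0.06] turn [ 0.02 -0.08  0.02]
```

View pics/w5.png

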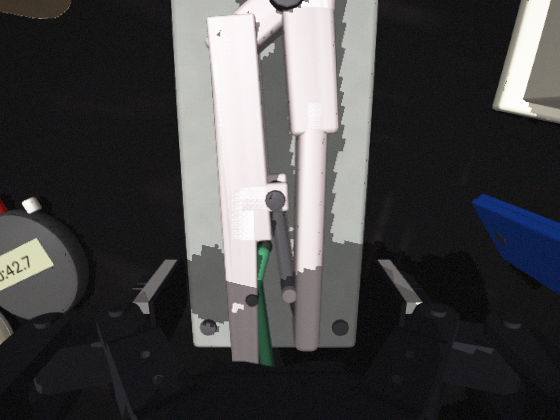

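Call:
apply_moves:
  plan:
    - [0,0,-0.5,0,0,0,95]
    - [0,0,-1,0,0,0,95]
    - [0,0,-1,0,0,0,95]
    - [0,0,-1,0,0,0,60]
    - [-0.3,0,-1,0,0,0,0]

```text
time: 9.95
position: [0.4162, 0.3471, 0.345]
ee_rot: [3.139, -0.003, 0.212]
contact_force: [0.0, -0.2, -0.0]
finger_gap: 0.0467
```

Call:
apply_moves:
  plan:
    - [-0.5,0,-1,0,0,0,0]
    - [-0.5,0,-0.7,0,0,0,0]
    - [-0.5,0,0,0,0,0,0]
    - [0,0,0,0,0,0,0]
    - [0,0,0,0,0,0,0]

```text
time: 10.58
position: [0.3698, 0.3371, 0.4032]
ee_rot: [3.141, -0.012, 0.212]
contact_force: [0.4, -0.3, 0.3]
finger_gap: 0.0
```

```bash
python3 - <<'E'
from h import *
todo(loc(-.205,-.02,.26),YAW)
p=eyes.camera('wrist');save(p,'w6');np.save('w6.npy',p,allow_pickle=True)
q=eyes.camera('top'); save(q,'t6');np.save('t6.npy',q,allow_pickle=True)
c,s=np.cos(YAW),np.sin(YAW); Rm=np.array([[c,s],[-s,c]])
for P in (p,q):
    print([(np.round(Rm@(np.array(d['centre'])[:2]-O),4).tolist(),round(d['centre'][2],3),round(d['confidence'],2)) for d in eyes.place_of('lever_tip',P)])
    C=cloud(P); hsv=cv2.cvtColor(P['color'],cv2.COLOR_BGR2HSV)
    m=(hsv[...,0]>60)&(hsv[...,0]<95)&(hsv[...,1]>100)&(C[...,2]>.045)&(C[...,2]<.075)
    L=(C[m][:,:2]-O)@Rm.T; s=(L[:,0]>-.25)&(L[:,0]<0)&(abs(L[:,1])<.08); L=L[s]; print(len(L))
    for x0 in np.arange(-.23,-.12,.01):
        t=L[(L[:,0]>=x0)&(L[:,0]<x0+.01)]
        if len(t): print(round(x0+.005,3),len(t),np.round(t[:,1].min(),4),np.round(t[:,1].max(),4))
E
```

```text
t 10.57 pos [0.3698 0.3371 0.4032] rpy [ 3.141 -0.012  0.212] F [ 0.4 -0.3  0.3] gap 0.0
units shift [-0.16  0.64  4.77] turn [ 0.   -0.15  0.01]
[([-0.2044, -0.0058], 0.049, 0.59)]
394
-0.215 35 -0.0068 -0.0012
-0.205 68 -0.0068 0.0006
-0.195 75 -0.004 0.0033
-0.185 56 -0.0012 0.0043
-0.175 46 0.0015 0.0052
-0.165 38 0.0024 0.0052
-0.155 24 0.0033 0.0051
-0.145 8 0.0051 0.0051
-0.135 15 0.0041 0.0059
-0.125 29 0.0024 0.006
[([0.0032, 0.0057], 0.051, 0.54)]
10
-0.155 2 0.0053 0.0055
-0.145 1 0.0065 0.0065
-0.135 4 0.0046 0.0053
-0.125 3 0.0022 0.0043
```

View pics/w6.png

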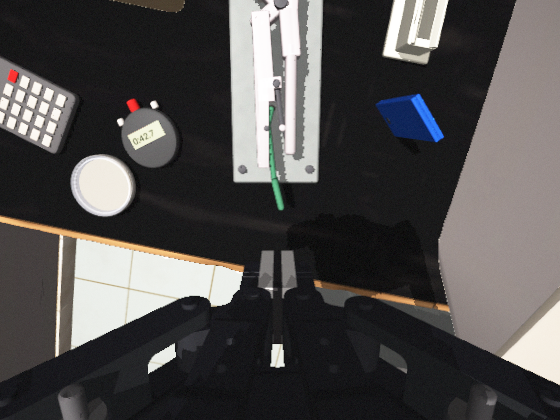

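Call:
apply_moves:
  plan:
    - [-0.15,0.6,0.3,0,-0.1,0,0]
    - [0,0.5,1,0,-0.05,0,0]
    - [0,0,1,0,0,0,0]
    - [0,0,1,0,0,0,0]
    - [0,0,1,0,0,0,0]

```text
time: 11.4
position: [0.3736, 0.2988, 0.2696]
ee_rot: [3.14, 0.0, 0.21]
contact_force: [-0.5, -0.9, -0.3]
finger_gap: -0.0002
```

```bash
python3 - <<'E'
from h import *
todo(loc(-.207,-.031,.203),YAW)
E
```

```text
t 11.4 pos [0.3736 0.2988 0.2696] rpy [3.14 0.   0.21] F [-0.5 -0.9 -0.3] gap -0.0002
units shift [-0.03 -0.27  2.22] turn [ 0.02  0.   -0.01]
```

Call:
apply_moves:
  plan:
    - [0,0,0.8,0,0,0,0]
    - [0,-0.1,0.8,0,0,0,0]
    - [0,-0.1,0.5,0,0,0,0]
    - [0,0,0.1,0,0,0,0]
    - [0,0,0,0,0,0,0]

```text
time: 12.02
position: [0.3706, 0.2999, 0.1967]
ee_rot: [3.136, 0.011, 0.207]
contact_force: [0.7, -1.0, -0.5]
finger_gap: -0.0
```

```bash
python3 - <<'E'
from h import *
todo(loc(-.207,-.0215,.203),YAW)
p=eyes.camera('wrist');save(p,'w7')
E
```

```text
t 12.03 pos [0.3706 0.2999 0.1967] rpy [3.136 0.011 0.207] F [ 0.7 -1.  -0.5] gap -0.0
units shift [ 0.06 -0.52 -0.21] turn [ 0.07  0.13 -0.04]
```

View pics/w7.png

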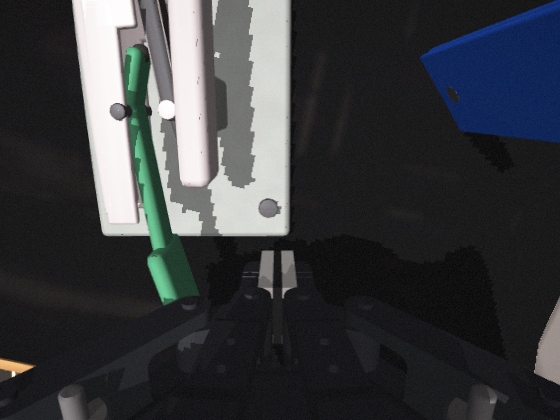

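Call:
apply_moves:
  plan:
    - [0,-0.3,-0.05,0,0,0,0]
    - [0,-0.3,-0.05,0,0,0,0]
    - [0,-0.3,0,0,0,0,0]
    - [0,-0.3,0,0,0,0,0]
    - [0,-0.1,0,0,0,0,0]

```text
time: 12.7
position: [0.3628, 0.3416, 0.2024]
ee_rot: [3.138, 0.006, 0.209]
contact_force: [0.1, 0.0, 0.6]
finger_gap: -0.0001
```

```bash
python3 - <<'E'
from h import *
todo(loc(-.207,0,.203),YAW)
p=eyes.camera('wrist');save(p,'w8')
E
```

```text
t 12.7 pos [0.3628 0.3416 0.2024] rpy [3.138 0.006 0.209] F [0.1 0.  0.6] gap -0.0001
units shift [ 0.02  0.18 -0.02] turn [ 0.05  0.07 -0.03]
```

View pics/w8.png

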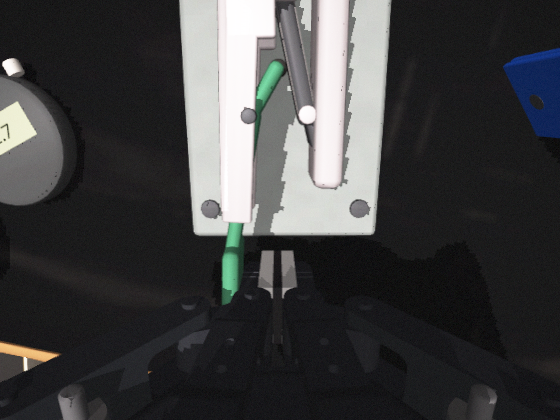

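Call:
apply_moves:
  plan:
    - [0,-0.25,0,0,0,0,0]
    - [0,-0.25,0,0,0,0,0]
    - [0,-0.2,0,0,0,0,0]
    - [0,-0.1,0,0,0,0,0]
    - [0,0,0,0,0,0,0]

```text
time: 13.38
position: [0.3576, 0.3669, 0.2022]
ee_rot: [3.138, 0.005, 0.208]
contact_force: [0.1, 0.4, -0.3]
finger_gap: -0.0001
```

```bash
python3 - <<'E'
from h import *
todo(loc(-.207,0,.203),YAW)
p=eyes.camera('wrist');save(p,'w9')
E
```

```text
t 13.38 pos [0.3576 0.3669 0.2022] rpy [3.138 0.005 0.208] F [ 0.1  0.4 -0.3] gap -0.0001
units shift [ 0.02  1.03 -0.02] turn [ 0.05  0.07 -0.03]
```

View pics/w9.png

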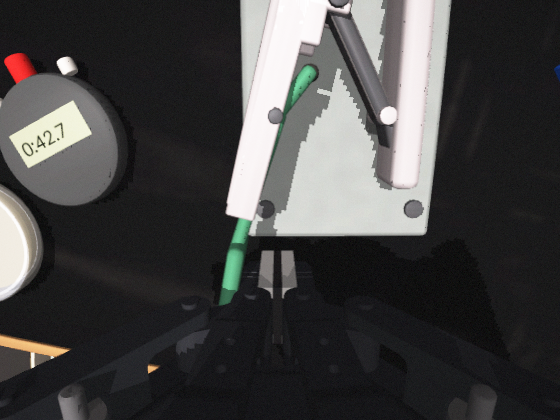

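Call:
apply_moves:
  plan:
    - [0,0.4,0,0,0,0,0]
    - [0,0.3,-0.6,0,0,0,0]
    - [0,0,-1,0,0,0,20]
    - [0.3,0,-1,0,0,0,40]
    - [0.6,0,-1,0,0,0,40]

```text
time: 14.05
position: [0.388, 0.3475, 0.3085]
ee_rot: [3.134, 0.016, 0.207]
contact_force: [0.5, -0.8, -0.1]
finger_gap: 0.0342
```

```bash
python3 - <<'E'
from h import *
todo(loc(0,0,.35),YAW)
for n in ['scene','top']:
    W=np.load(n+'.npy'); 
    for x0 in np.arange(.44,.7,.02):
        s=(W[:,2]>.12)&(W[:,0]>x0)&(W[:,0]<x0+.02)&(W[:,1]>.3)&(W[:,1]<.7)
        s2=s&(W[:,2]>.25)
        if s.sum()>3: print(n,round(x0,2),np.round(np.sort(W[s,1])[2],3), np.round(np.sort(W[s2,1])[:1],3))
E
```

```text
t 14.05 pos [0.388  0.3475 0.3085] rpy [3.134 0.016 0.207] F [ 0.5 -0.8 -0.1] gap 0.0342
units shift [ 6.04  0.18 -1.48] turn [ 0.1   0.2  -0.05]
scene 0.48 0.617 [0.617]
scene 0.5 0.461 [0.612]
scene 0.52 0.461 [0.617]
scene 0.54 0.46 [0.617]
scene 0.56 0.461 [0.599]
scene 0.58 0.46 [0.599]
scene 0.6 0.461 [0.614]
scene 0.62 0.461 [0.614]
scene 0.64 0.461 [0.612]
scene 0.66 0.462 [0.611]
scene 0.68 0.461 [0.612]
top 0.48 0.616 [0.614]
top 0.5 0.46 [0.61]
top 0.52 0.46 [0.61]
top 0.54 0.46 [0.609]
top 0.56 0.46 [0.598]
top 0.58 0.46 [0.597]
top 0.6 0.46 [0.61]
top 0.62 0.46 [0.61]
top 0.64 0.46 [0.61]
top 0.66 0.46 [0.61]
top 0.68 0.46 [0.611]
```

Call:
apply_moves:
  plan:
    - [0.9,0,-0.3,0.05,0.1,0,40]
    - [0.9,0,-0.3,0.05,0.1,0,40]
    - [0.9,0,-0.3,0,0,0,40]
    - [0.9,0,0,0,0,0,40]
    - [0.1,0,0,0,0,0,40]

```text
time: 14.68
position: [0.5018, 0.3665, 0.3395]
ee_rot: [-3.14, -0.006, 0.203]
contact_force: [0.5, -0.1, -0.6]
finger_gap: 0.0342
```

```bash
python3 - <<'E'
from h import *
todo(loc(0,0,.3),YAW)
p=eyes.camera('wrist');save(p,'w10');np.save('w10.npy',p,allow_pickle=True)
print([(np.round(d['centre'],4).tolist(),round(d['confidence'],2)) for d in eyes.place_of('coupon_center',p)])
C=cloud(p); c,s=np.cos(YAW),np.sin(YAW); Rm=np.array([[c,s],[-s,c]])
m=(C[...,2]>.105)&(C[...,2]<.125); q=C[m]; L=(q[:,:2]-O)@Rm.T; s=(abs(L)<.05).all(1); L=L[s]; print(len(L),L.min(0),L.max(0),np.median(q[s][:,2]))
print(cv2.minAreaRect((L*1000).astype(np.float32)), cv2.minAreaRect((q[s][:,:2]*1000).astype(np.float32)))
m=(C[...,2]>.045)&(C[...,2]<.052)&(C[...,0]>.49)&(C[...,0]<.67)&(C[...,1]>.21)&(C[...,1]<.28); q=C[m];print('rack',m.sum(),cv2.minAreaRect((q[:,:2]*1000).astype(np.float32)),np.median(q[:,2]))
E
```

```text
t 14.68 pos [0.5018 0.3665 0.3395] rpy [-3.14  -0.006  0.203] F [ 0.5 -0.1 -0.6] gap 0.0342
units shift [2.21 0.   1.33] turn [-0.01 -0.08 -0.1 ]
[([0.4625, 0.2383, 0.0522], 0.96)]
1055 [-0.01809053 -0.0041647 ] [0.02127048 0.00394391] 0.11388104518636274
((1.5774173736572266, -0.17524480819702148), (39.40570831298828, 7.956192493438721), 0.9566100835800171) ((568.5791015625, 380.1590270996094), (39.405731201171875, 7.956203460693359), 13.04601001739502)
rack 2152 ((587.7247924804688, 242.61196899414062), (123.61258697509766, 26.863304138183594), 2.895000457763672) 0.04861282577049869
```

View pics/w10.png

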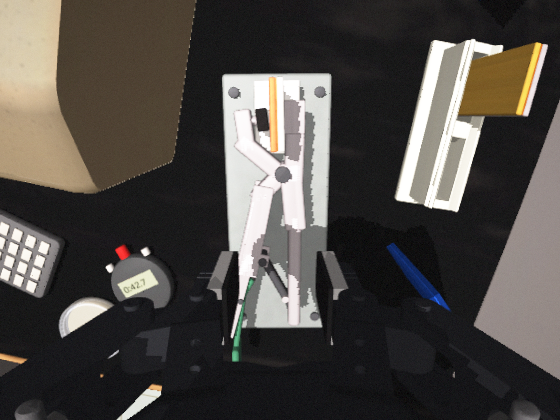

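```bash
python3 - <<'E'
from h import *
p=np.load('w10.npy',allow_pickle=True).item()
C=cloud(p)
cv2.imwrite('pics/rk.png',cv2.resize(p['color'][25:225,385:555],None,fx=3.5,fy=3.5,interpolation=cv2.INTER_CUBIC)[:,:800][:600+100])
im=cv2.resize(p['color'][35:220,385:555],None,fx=3.2,fy=3.2,interpolation=cv2.INTER_CUBIC);cv2.imwrite('pics/rk.png',im)
c,s=np.cos(.05),np.sin(.05); Rm=np.array([[c,s],[-s,c]]); o=np.array([.557,.242])
L=(C[...,:2]-o)@Rm.T
for y in np.arange(-.03,.032,.002):
    row=[]
    for x in np.arange(-.05,.11,.005):
        m=(abs(L[...,0]-x)<.0025)&(abs(L[...,1]-y)<.001); row.append('%3d'%(np.nanmedian(C[m][:,2])*1000) if m.any() else '  .')
    print('%4d'%(y*1000),' '.join(row))
E
```

```text
-30   0   0   0   .   .   .   .   .   .   .   .   .   .   .   .   .   .   .   .   .   .   .   .   .   .   .   .   .   .   .   .   0
 -27   0   0   0   .   .   .   .   .   .   .   .   .   .   .   .   .   .   .   .   .   .   .   .   .   .   .   .   .   .   .   .   0
 -25   0   0   0   .   .   .   .   .   .   .   .   .   .   .   .   .   .   .   .   .   .   .   .   .   .   .   .   .   .   .   .   0
 -23   0   0   0   .   .   .   .   .   .   .   .   .   .   .   .   .   .   .   .   .   .   .   .   .   .   .   .   .   .   .   .   0
 -21   0   0   0   .   .   .   .   .   .   .   .   .   .   .   .   .   .   .   .   .   .   .   .   .   .   .   .   .   .   .   .   0
 -19   0   0   0   .   .   .   .   .   .   .   .   .   .   .   .   .   .   .   .   .   .   .   .   .   .   .   .   .   .   .   .   0
 -17   0   0   0   .   .   .   .   .   .   .   .   .   .   .   .   .   .   .   .   .   .   .   .   .   .   .   .   .   .   .   .   0
 -15   0   0   0   .   .   .   .   .   .   .   .   .   .   .   .   .   .   .   .   .   .   .   .   .   .   .   .   .   .   .   .   1
 -13   0   0   0   .  48  49  48  48 
[... 2321 characters left out ...]
  7   7   7   7   7   7   7   0   0
  22   0   0   0   0   0   0   0   0   0   0   3   2   3   3   3   2   3   3   2   1   1   3   3   2   0   0   3   2   3   3   0   0
  24   0   0   0   0   0   0   0   0   0   0   0   0   0   0   0   0   0   0   0   0   0   0   0   0   0   0   0   0   0   0   0   0
  26   0   0   0   0   0   0   0   0   0   0   0   0   0   0   0   0   0   0   0   0   0   0   0   0   0   0   0   0   0   0   0   0
  28   0   0   0   0   0   0   0   0   0   0   0   0   0   0   0   0   0   0   0   0   0   0   0   0   0   0   0   0   0   0   0   0
  30   0   0   0   0   0   0   0   0   0   0   0   0   0   0   0   0   0   0   0   0   0   0   0   0   0   0   0   0   0   0   0   0
```

View pics/rk.png

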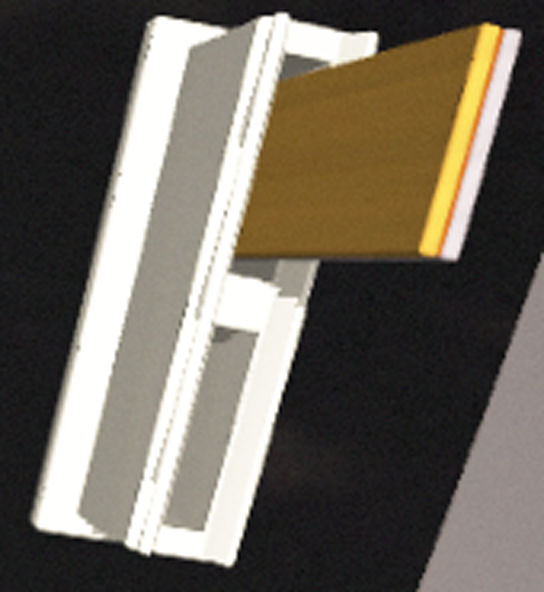

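```bash
python3 - <<'E'
from h import *
p=np.load('w10.npy',allow_pickle=True).item()
Ws=[np.load('scene.npy'),np.load('top.npy'),cloud(p).reshape(-1,3)]
for W in Ws:
    W=W[~np.isnan(W[:,0])]
    for x0 in np.arange(.46,.7,.03):
        s=(W[:,0]>x0)&(W[:,0]<x0+.03)&(W[:,1]>.1)&(W[:,1]<.3)
        r=[]
        for z0 in (.12,.15,.18,.2):
            t=W[s&(W[:,2]>z0)]; r.append(np.round(np.sort(t[:,1])[-3],3) if len(t)>3 else None)
        print(round(x0,2),r)
    print()
todo(np.r_[.5686,.3802,.247],.228)
E
```

```text
0.46 [np.float64(0.154), np.float64(0.154), np.float64(0.154), np.float64(0.154)]
0.49 [np.float64(0.154), np.float64(0.154), np.float64(0.154), np.float64(0.153)]
0.52 [np.float64(0.154), np.float64(0.154), np.float64(0.154), np.float64(0.154)]
0.55 [np.float64(0.155), np.float64(0.155), np.float64(0.155), np.float64(0.154)]
0.58 [np.float64(0.154), np.float64(0.154), np.float64(0.154), np.float64(0.154)]
0.61 [np.float64(0.154), np.float64(0.154), np.float64(0.154), np.float64(0.154)]
0.64 [np.float64(0.154), np.float64(0.154), np.float64(0.154), np.float64(0.154)]
0.67 [np.float64(0.153), np.float64(0.153), np.float64(0.153), np.float64(0.153)]

0.46 [np.float64(0.152), np.float64(0.152), np.float64(0.152), np.float64(0.152)]
0.49 [np.float64(0.152), np.float64(0.152), np.float64(0.152), np.float64(0.152)]
0.52 [np.float64(0.152), np.float64(0.152), np.float64(0.152), np.float64(0.152)]
0.55 [np.float64(0.152), np.float64(0.152), np.float64(0.152), np.float64(0.152)]
0.58 [np.float64(0.152), np.float64(0.152), np.float64(0.152), np.float64(0.152)]
0.61 [np.float64(0.152), np.float64(0.152), np.float64(0.152), np.float64(0.152)]
0.64 [np.float64(0.152), np.float64(0.152), np.float64(0.152), np.float64(0.152)]
0.67 [np.float64(0.152), np.float64(0.152), np.float64(0.152), np.float64(0.151)]

0.46 [None, None, None, None]
0.49 [None, None, None, None]
0.52 [None, None, None, None]
0.55 [None, None, None, None]
0.58 [None, None, None, None]
0.61 [None, None, None, None]
0.64 [None, None, None, None]
0.67 [None, None, None, None]

t 14.78 pos [0.5005 0.3667 0.3391] rpy [-3.141 -0.005  0.204] F [0.3 0.1 0.6] gap 0.0342
units shift [2.3  0.02 3.08] turn [-0.01 -0.06 -0.3 ]
```

Call:
apply_moves:
  plan:
    - [0.8,0.01,0.2,0,-0.05,-0.1,40]
    - [0.8,0,0.2,0,0,-0.1,40]
    - [0.6,0,0,0,0,-0.1,40]
    - [0,0,0,0,0,0,40]
    - [0,0,0,0,0,0,40]

```text
time: 15.4
position: [0.561, 0.3794, 0.325]
ee_rot: [3.141, 0.007, 0.231]
contact_force: [-0.2, -0.4, 0.3]
finger_gap: 0.0341
```

```bash
python3 - <<'E'
from h import *
todo(np.r_[.5686,.3802,.247],.228)
E
```

```text
t 15.4 pos [0.561  0.3794 0.325 ] rpy [3.141 0.007 0.231] F [-0.2 -0.4  0.3] gap 0.0341
units shift [0.27 0.03 2.6 ] turn [0.   0.09 0.04]
```

Call:
apply_moves:
  plan:
    - [0.2,0.03,0.7,0,0.06,0.03,40]
    - [0.05,0,0.7,0,0.03,0,40]
    - [0,0,0.7,0,0,0,40]
    - [0,0,0.4,0,0,0,40]
    - [0,0,0,0,0,0,40]

```text
time: 16.02
position: [0.5661, 0.3797, 0.2419]
ee_rot: [3.14, 0.005, 0.229]
contact_force: [0.0, -0.2, 1.1]
finger_gap: 0.0341
```

```bash
python3 - <<'E'
from h import *
todo(np.r_[.5686,.3802,.247],.228)
p=eyes.camera('wrist');save(p,'w11')
E
```

```text
t 16.02 pos [0.5661 0.3797 0.2419] rpy [3.14  0.005 0.229] F [ 0.  -0.2  1.1] gap 0.0341
units shift [ 0.08  0.   -0.17] turn [0.02 0.07 0.01]
```

View pics/w11.png

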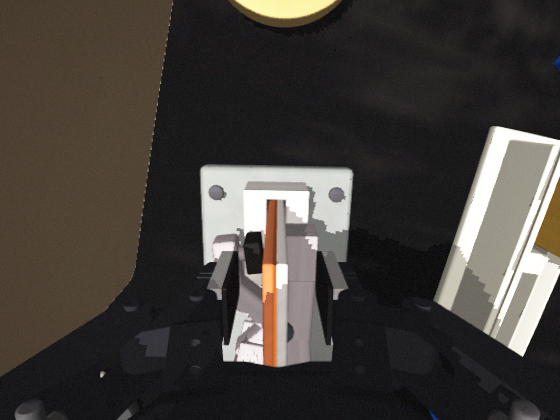

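Call:
apply_moves:
  plan:
    - [0.08,0,-0.1,0.02,0.05,0,20]
    - [0,0,0,0,0,0,0]
    - [0,0,0,0,0,0,0]
    - [0,0,0,0,0,0,0]
    - [0,0,0,0,0,0,0]
  grip_force: 40

```text
time: 16.7
position: [0.5696, 0.3808, 0.2489]
ee_rot: [-3.14, -0.005, 0.229]
contact_force: [-0.2, -0.2, -0.9]
finger_gap: 0.0076
```

Call:
apply_moves:
  plan:
    - [0,0,-0.4,0,0,0,0]
    - [0,0,-0.6,0,0,0,0]
    - [0,0,-0.8,0,0,0,0]
    - [0,0,-0.9,0,0,0,0]
    - [0,0,-0.9,0,0,0,0]

```text
time: 17.32
position: [0.5686, 0.3803, 0.3622]
ee_rot: [-3.141, -0.003, 0.229]
contact_force: [0.4, 0.3, -1.1]
finger_gap: 0.0076
```

```bash
python3 - <<'E'
from h import *
todo(np.r_[.557,.2407,.4],.05)
p=eyes.camera('wrist');save(p,'w12')
E
```

```text
t 17.32 pos [0.5686 0.3803 0.3622] rpy [-3.141e+00 -3.000e-03  2.290e-01] F [ 0.4  0.3 -1.1] gap 0.0076
units shift [-1.43  4.44 -1.27] turn [-0.02 -0.03  2.24]
```

View pics/w12.png

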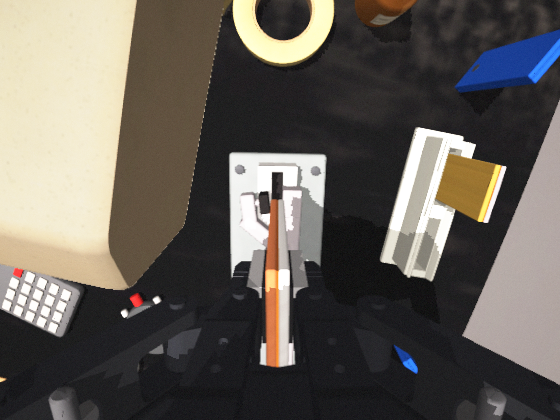

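Call:
apply_moves:
  plan:
    - [-0.3,0.9,-0.2,0,0,0.45,0]
    - [-0.2,0.9,0,0,0,0.45,0]
    - [-0.2,0.9,0,0,0,0.45,0]
    - [-0.2,0.8,0,0,0,0.45,0]
    - [-0.2,0.5,0,0,0,0.4,0]

```text
time: 18.0
position: [0.556, 0.2545, 0.3796]
ee_rot: [-3.134, -0.021, 0.049]
contact_force: [0.1, 0.8, -0.8]
finger_gap: 0.0076
```

```bash
python3 - <<'E'
from h import *
todo(np.r_[.558,.2407,.3],.05)
E
```

```text
t 18.0 pos [0.556  0.2545 0.3796] rpy [-3.134 -0.021  0.049] F [ 0.1  0.8 -0.8] gap 0.0076
units shift [-0.01  0.48  2.65] turn [-0.09 -0.26 -0.01]
```

Call:
apply_moves:
  plan:
    - [0,0.3,0.5,-0.05,-0.15,0,0]
    - [0,0.15,0.8,-0.04,-0.1,0,0]
    - [0,0,0.6,0,-0.05,0,0]
    - [0,0,0.2,0,0,0,0]
    - [0,0,0,0,0,0,0]

```text
time: 18.62
position: [0.5562, 0.2407, 0.3094]
ee_rot: [-3.141, 0.009, 0.05]
contact_force: [0.2, 0.9, -1.3]
finger_gap: 0.0073
```

```bash
python3 - <<'E'
from h import *
todo(np.r_[.558,.2407,.3],.05)
p=eyes.camera('wrist');save(p,'w13')
q=eyes.camera('scene');cv2.imwrite('pics/s13.png',cv2.resize(q['color'][100:260,200:400],None,fx=4,fy=3.75))
print(proj(q,[.557,.2407,.048]))
t=eyes.camera('top')
for P in (q,t):
  print([(np.round(d['centre'],4).tolist(),round(d['confidence'],2)) for d in eyes.place_of('free_slot',P)],[(np.round(d['centre'],4).tolist(),round(d['confidence'],2)) for d in eyes.place_of('coupon_center',P)])
cv2.imwrite('pics/t13.png',cv2.resize(t['color'][130:300,280:400],None,fx=3.5,fy=3.5))
E
```

```text
t 18.62 pos [0.5562 0.2407 0.3094] rpy [-3.141  0.009  0.05 ] F [ 0.2  0.9 -1.3] gap 0.0073
units shift [0.06 0.   0.31] turn [-0.    0.12 -0.  ]
(np.float64(311.18404677574074), np.float64(181.4373095136653))
[([0.5571, 0.2376, 0.047], 0.92)] [([0.5516, 0.2436, 0.1275], 0.97), ([0.7141, 0.2302, 0.0505], 0.76), ([0.4599, 0.2358, 0.05], 0.75)]
[([0.5588, 0.2459, 0.048], 0.78)] [([0.4615, 0.2355, 0.0498], 0.68), ([0.7173, 0.2341, 0.0507], 0.5)]
```

View pics/w13.png

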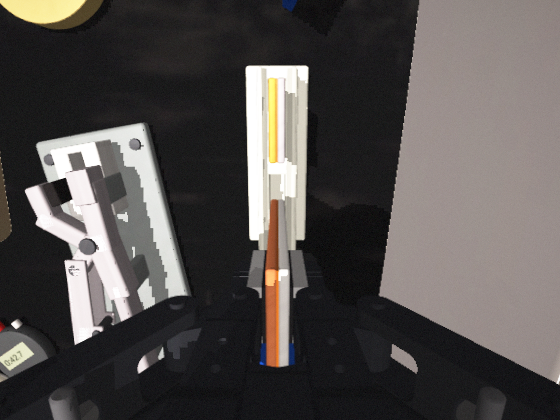

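View pics/s13.png

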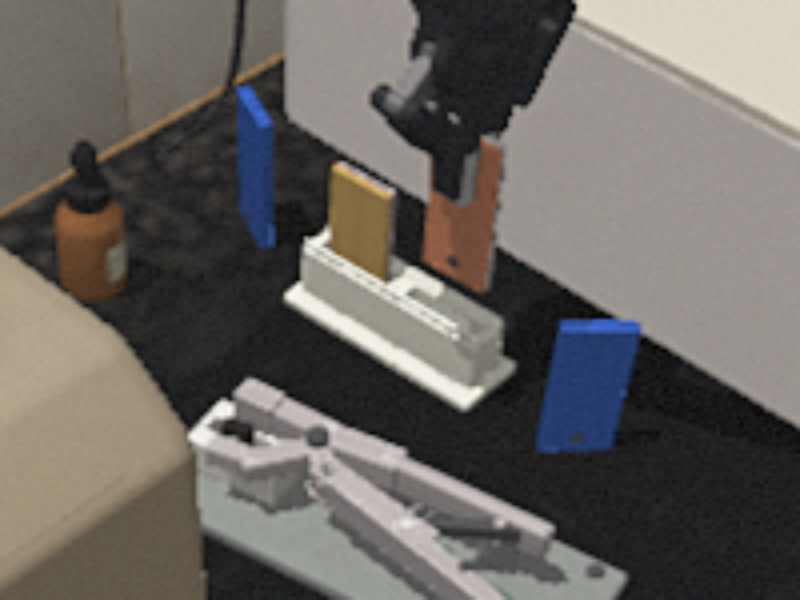

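```bash
python3 - <<'E'
from h import *
todo(np.r_[.558,.2407,.3],.05)
p=eyes.camera('wrist'); C=cloud(p)
c,s=np.cos(.05),np.sin(.05); Rm=np.array([[c,s],[-s,c]]); o=np.array([.557,.2407])
L=(C[...,:2]-o)@Rm.T; z=C[...,2]
for x in np.arange(0.01,.11,.01):
    m=(abs(L[...,0]-x)<.004)&(abs(L[...,1])<.035)
    ys=L[...,1][m]*1000; zz=z[m]*1000
    print(round(x,3),' '.join('%d:%d'%(y,np.median(zz[abs(ys-y)<.6])) for y in np.arange(-16,17,1.) if (abs(ys-y)<.6).any()))
m=(z>.09)&(z<.125)&(L[...,0]>.03)&(L[...,0]<.1)&(abs(L[...,1])<.02); t=L[m]; print('cured top',cv2.minAreaRect((t*1000).astype(np.float32)))
m=(z>.02)&(z<.056)&(L[...,0]>.0)&(L[...,0]<.13)&(abs(L[...,1])<.03); t=L[m]; print('rack',cv2.minAreaRect((t*1000).astype(np.float32)))
m=(z>.1)&(z<.2)&(abs(L[...,0])<.05)&(abs(L[...,1])<.01); 
for z0 in np.arange(.1,.2,.01):
    k=m&(abs(z-z0)<.005); print(round(z0,2),k.sum(), np.round(L[k].min(0)*1000,1) if k.any() else '',np.round(L[k].max(0)*1000,1) if k.any() else '')
E
```

```text
t 18.98 pos [0.5566 0.2404 0.3117] rpy [-3.141  0.006  0.049] F [ 0.2  0.3 -0.4] gap 0.0074
units shift [ 0.05 -0.01  0.39] turn [-0.01  0.07 -0.01]
0.01 -16:184 -15:185 -14:186 -13:185 -12:185 -11:183 -10:174 -9:174 -8:189 -7:208 -6:214 -5:219 -4:220 -3:220 -2:220 -1:219 0:219 1:219 2:219 3:219 4:217 5:205 6:208 7:173 8:175 9:178 10:185 11:185 12:185 13:186 14:186 15:184 16:184
0.02 -16:225 -15:225 -14:226 -13:226 -12:225 -11:225 -10:225 -9:225 -8:224 -7:209 -6:42 -5:146 -4:150 -3:151 -2:151 -1:148 0:152 1:151 2:151 3:149 4:7 5:43 6:222 7:225 8:224 9:224 10:225 11:227 12:226 13:225 14:225 15:225 16:225
0.03 -16:8 -14:43 -13:48 -12:49 -11:49 -10:49 -9:47 -8:46 -7:44 -6:43 -5:43 -4:43 -3:44 -2:44 -1:43 0:43 1:43 2:43 3:44 4:43 5:44 6:44 7:46 8:47 9:49 10:49 11:49 12:45 13:43 15:7 16:7
0.04 -16:7 -15:7 -14:43 -13:44 -12:49 -11:49 -10:49 -9:47 -8:46 -7:44 -6:40 -4:107 -3:107 -2:108 -1:107 0:107 1:107 2:107 3:107 5:43 6:44 7:46 8:47 9:49 10:50 11:49 12:43 13:42 15:7 16:8
0.05 -16:8 -14:41 -13:43 -12:48 -11:49 -10:49 -9:48 -8:46 -7:44 -6:39 -4:107 -3:107 -2:107 -1:107 0:107 1:107 2:108 3:
[... 821 characters left out ...]
-12:0 -11:0 -10:0 -9:0 -8:0 -7:0 -6:0 -5:0 -4:0 -3:0 -2:0 -1:0 0:0 1:0 2:0 3:0 4:0 5:0 6:0 7:1 8:0 9:0 10:0 11:0 12:0 13:0 14:0 15:0 16:5
cured top ((61.199546813964844, -0.2938358783721924), (39.369998931884766, 7.5714640617370605), 0.4053184986114502)
rack ((46.59477233886719, -0.2844123840332031), (93.08837127685547, 26.985109329223633), 0.2991591989994049)
0.1 36 [16.  -4.9] [17.3  3.1]
0.11 361 [16.1 -4.8] [50.   3.4]
0.12 97 [16.2 -4.6] [17.5  2.8]
0.13 118 [16.  -4.9] [17.7  3.1]
0.14 208 [ 9.3 -9.7] [17.7  9.4]
0.15 416 [  9.2 -10. ] [17.8  9.5]
0.16 524 [  9.2 -10. ] [17.9  9.5]
0.17 799 [-12.7 -10. ] [18.2  9.5]
0.18 3312 [-20.1 -10. ] [18.3 10. ]
0.19 921 [-11.2 -10. ] [13.2 10. ]
```

Call:
apply_moves:
  plan:
    - [0.05,-0.02,0.2,0,0.05,0,0]
    - [0,0,0.3,0,0,0,0]
    - [0,0,0.3,0,0,0,0]
    - [0,0,0.2,0,0,0,0]
    - [0,0,0.1,0,0,0,0]

```text
time: 19.65
position: [0.5579, 0.241, 0.2761]
ee_rot: [-3.141, 0.002, 0.049]
contact_force: [0.0, -0.2, -1.3]
finger_gap: 0.0075
```

```bash
python3 - <<'E'
from h import *
todo(np.r_[.558,.2409,.244],.05)
E
```

```text
t 19.65 pos [0.5579 0.241  0.2761] rpy [-3.141e+00  2.000e-03  4.900e-02] F [ 0.  -0.2 -1.3] gap 0.0075
units shift [0.   0.01 1.07] turn [-0.01  0.02 -0.01]
```

Coupon tip is in the mouth (bottom ≈ 41 mm); no lateral force.

Call:
apply_moves:
  plan:
    - [0,0,0.3,0,0,0,0]
    - [0,0,0.3,0,0,0,0]
    - [0,0,0.25,0,0,0,0]
    - [0,0,0.1,0,0,0,0]
    - [0,0,0,0,0,0,0]

```text
time: 20.27
position: [0.5578, 0.241, 0.245]
ee_rot: [-3.141, 0.003, 0.049]
contact_force: [0.0, 1.4, -1.2]
finger_gap: 0.0078
```

```bash
python3 - <<'E'
from h import *
todo(np.r_[.558,.2409,.243],.05)
p=eyes.camera('wrist');save(p,'w14')
E
```

```text
t 20.27 pos [0.5578 0.241  0.245 ] rpy [-3.141e+00  3.000e-03  4.900e-02] F [ 0.   1.4 -1.2] gap 0.0078
units shift [0.01 0.   0.07] turn [-0.01  0.03 -0.01]
```

View pics/w14.png

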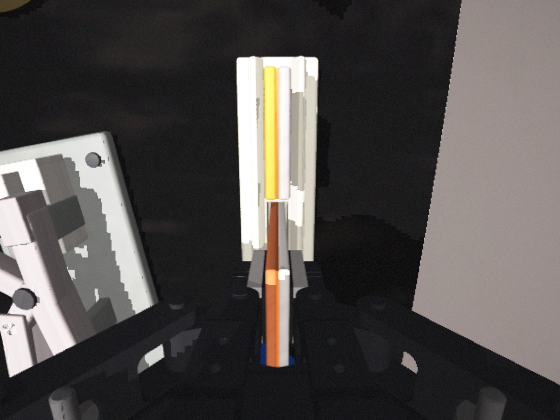

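Call:
apply_moves:
  plan:
    - [0,0,0.06,0,0,0,0]
    - [0,0,0.03,0,0,0,0]
    - [0,0,0,0,0,0,15]
    - [0,0,0,0,0,0,30]
    - [0,0,0,0,0,0,30]

```text
time: 20.95
position: [0.5585, 0.2412, 0.2442]
ee_rot: [-3.14, -0.001, 0.049]
contact_force: [-0.1, 0.3, -0.3]
finger_gap: 0.0255
```

Call:
apply_moves:
  plan:
    - [0,0,-0.3,0,0,0,30]
    - [0,0,-0.8,0,0,0,30]
    - [0,0,-1,0,0,0,30]
    - [0,0,-1,0,0,0,30]
    - [-0.3,0,-1,0,0,0,30]

```text
time: 21.58
position: [0.5491, 0.2404, 0.3703]
ee_rot: [-3.141, 0.003, 0.049]
contact_force: [0.6, 1.2, 0.6]
finger_gap: 0.0254
```

```bash
python3 - <<'E'
from h import *
todo(np.r_[.558,.2409,.243],.05)
p=eyes.camera('wrist');save(p,'w15'); C=cloud(p)
c,s=np.cos(.05),np.sin(.05); Rm=np.array([[c,s],[-s,c]]); o=np.array([.557,.2407])
L=(C[...,:2]-o)@Rm.T; z=C[...,2]
m=(z>.095)&(z<.13)&(abs(L[...,0])<.03)&(abs(L[...,1])<.02); print(np.median(z[m]),cv2.minAreaRect((L[m]*1000).astype(np.float32)))
m=(z>.095)&(z<.13)&(abs(L[...,0]-.061)<.03)&(abs(L[...,1])<.02); print('cured',np.median(z[m]),cv2.minAreaRect((L[m]*1000).astype(np.float32)))
q=eyes.camera('scene');cv2.imwrite('pics/s15.png',cv2.resize(q['color'][130:290,200:370],None,fx=4,fy=3.75))
E
```

```text
t 21.57 pos [0.5491 0.2404 0.3703] rpy [-3.141e+00  3.000e-03  4.900e-02] F [0.6 1.2 0.6] gap 0.0254
units shift [ 0.31 -0.    4.24] turn [-0.    0.04 -0.02]
0.10774904932067031 ((-0.3579597473144531, -0.05574226379394531), (7.586803913116455, 40.10286331176758), 89.93913269042969)
cured 0.10778786214226588 ((61.088409423828125, -0.3976142406463623), (39.42897415161133, 7.830859661102295), 0.10119976103305817)
```

View pics/w15.png

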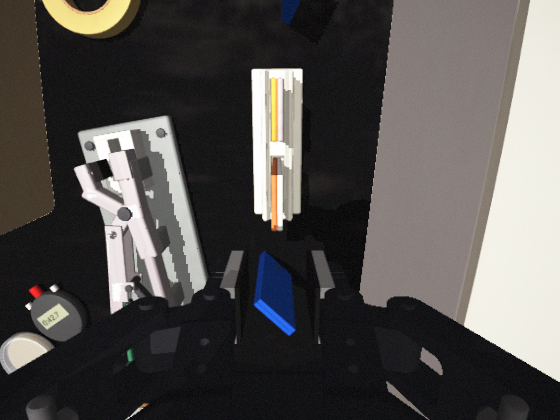

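View pics/s15.png

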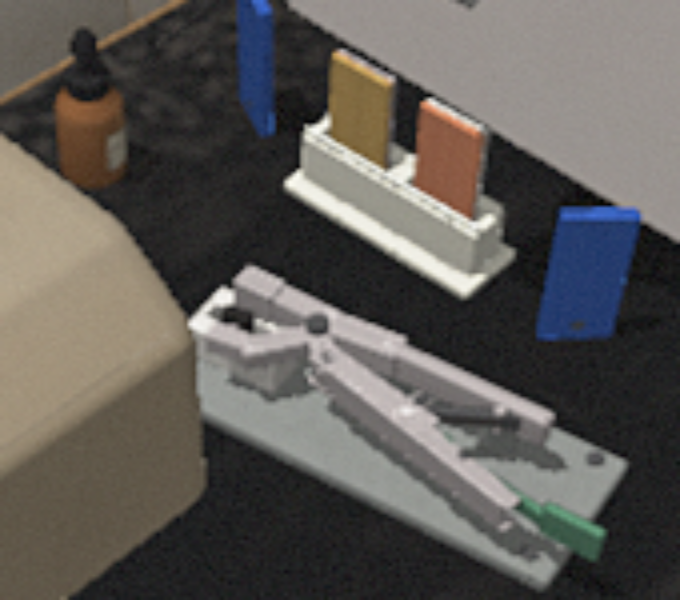

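```bash
python3 -c "
from h import *
print(ticket.job_done())"
```

```text
the job is handed in; nothing more can be done
None
```

The job is handed in at about 21.7 s of the 72 s allowed, with the coupon seated in the free slot and the pliers left open. No verdict came back.

- **Locking:** I squeezed the handles until they snapped over centre. The gap between the fingers was 34 mm, and the handles stayed shut after I opened the fingers. My hand was off the pliers for about 3 s before I pushed the release lever. I could not read the pad's contact force or the joint values, so the lock was judged from the pictures.
- **Release:** Shut fingers pushed the green lever to the stand's +y. The first push left the pliers locked, and about 25 mm more sprang them open.
- **Coupon:** I gripped it across its thickness, lifted it out, and lowered it into the slot nearer the robot.

Last checks, all from the wrist and scene pictures after the hand had backed off:
- **Coupon:** it stands upright and within about 0.5 mm of the slot centre both along and across. Its top is at 107.7 mm, the same as the cured coupon's, which puts its centre about 10 mm above the slot's mouth.
- **Pliers:** the moving jaw stands open.
- **Everything else:** the cured coupon is within about 0.2 mm of where I measured it before. The bottle, stopwatch and blue look-alikes look unmoved, though I did not measure those again. The arm is clear of everything.

No check failed. The trained network's readings of the free slot differed from my own measurement by up to about 5 mm, so I used the depth measurement from the wrist camera.

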